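Tuck the pad case's flap shut

ROBOT

A 6-joint arm with a two-finger parallel gripper is mounted at the origin on the work surface. World frame = base frame: x ahead of the robot, y to its left, z up, the work surface at z = 0. Lengths are in m, angles in rad, forces in N, time in s.
With the tool pointing down it reaches from about 0.25 to 0.775 m from the base axis. Payload 4 kg.
Tool frame: the origin (TCP) lies midway between the tips of the shut fingers; the grasp point (between the pads) lies grip_point_offset behind it (grip_point_offset is the distance from the TCP to the grasp point, in m); z points along the fingers, y is the line along which they close (so a half turn about z gives the same grasp; the last joint's range is limited). The gripper opens to 94 mm and grips with 3 to 60 N. Pads are 16 mm wide; open, the fingers measure 119 mm over their backs; the gripper's body (75 mm by 177 mm) begins 78 mm behind the grasp point.
Start: joints at [1.072, 0.087, 1.371, -0, 1.684, -0.103], TCP at [0.212, 0.507, 0.206] pointing down, gripper open.
Joint ranges: [-3.1, 3.1], [-0.76, 2.03], [0.27, 2.55], [-1.08, 4.22], [0.17, 2.65], [-2.57, 2.57]. Speed limits (rad/s): [2.79, 2.79, 3.14, 3.14, 3.14, 3.14].

INTERFACE

Orientations are given as [roll, pitch, yaw] about the fixed x, y, z axes, in that order (R = Rz(yaw) Ry(pitch) Rx(roll)).
In Python, from bench import * gives the robot as it stands. The module is installed in compiled form; this text tells all that it offers.
- The arm moves only by the tool apply_moves, never from a script. Its argument "commands" is a list of rows, each a list of 7 numbers: the turn, a rotation vector about the world's x, y, z in rad, then the shift along the world's x, y, z in m, then the opening in per cent of the stroke, from 0 (shut) to 100 (fully open). In form: [[ax, ay, az, x, y, z, jaw], ...]. A call has exactly 5 rows; each row is the pose to reach, as a shift and turn from the pose commanded when the call began; what a row does not reach only later rows make up. A row lasts 1/10 s, in which the tool goes at most 50 mm and 8.59 degrees, less where a joint would pass 70% of its speed; a pose out of reach is approached as far as the arm can. A call with a gripper value outside its range is refused whole. The fingers move at their own pace and stop on an object; the grip force is fixed at half the most. Time passes only in rows, so rows that repeat a pose let the fingers close, or fill a call up. It gives the time, the measured TCP pose, the force, the opening and the grip force at its end, in the units of the state.
- get_obs(): the state, without advancing time (a new reading comes with each control period).
- snapshot(name): name is "scene" or "top" or "wrist"; returns a dict with "pixels" (420x560x3 uint8, red, green, blue), "vertical_fov" (degrees; the focal length in pixels is half the picture's height over the tangent of half this angle, whatever the lens; pixels are square), "cx", "cy" (the principal point, pixels), "rvec" (rotation vector, rad) and "tvec" (3), from world to camera coordinates, as OpenCV has them. Camera axes: x right, y down, z forward; pixel columns grow to the right and rows downward; lengths in m; the calibration is good to about 2 mm. The wrist camera is an equidistant fisheye: a pixel r from the principal point sees the ray r / f radians off the axis. A picture is of the moment at which its call begins. There is no depth.
- close_job(): hands the job in; it is judged then, once.
Trained networks look in the newest picture that a camera, given by its name, has taken for a name from the list of things; names that differ only in an ending like _2 or _b are one class to them, and where a whole thing is asked for, a point or a joint stands for the part that bears it (a point fixed in the world has none). Each returns a list of dicts, best first, with "score" (0 to 1); they miss things now and then, are a little off and sometimes report something else, mostly with a low value. They report only what shows in the picture. A call takes as long as a camera call. They do not tell look-alikes from the thing itself.
- masks_of(camera, query): "mask" (420x560 bool, what is visible of it) and "extent" ([left, top, right, bottom] in pixels, round what is visible of it).
- place_of(camera, query): "pixel" ([column, row] in pixels: a listed point, or the origin of a listed thing).
The state is a dict: "time": time; "joint_positions": joint angles; "qvel": joint speeds; "joint_torque": joint torques, N m; "tool_pos": TCP position; "ee_rot": TCP orientation; "wrist_force": force on the tool from outside, world axes, zero at the start; "wrist_torque": the same for the moment, N m; "width": finger opening in m; "finger_force": force on a finger pad.
Only numpy, scipy, OpenCV 4.12 (cv2) and the standard library are available. Lean on these libraries where they do the work, as an engineer would, in place of code of your own. Each camera call takes 0.05 s, during which the arm holds its last target. There are 200 camera calls.

TASK

Close the grey applicator-pad case: with the fingertips fold its white flap over until it lies flat on the case, then keep it pressed down and push it along towards the retaining lip until its free edge is tucked well beneath the lip and the lip alone holds it shut. Only push and press, do not pinch the flap, leave the pads lying in the case, and do not disturb the bottles and other things around it.

Things in the scene. Friction and masses are not known exactly. Their poses are not given: they have to be found in the camera images.
- case: open grey plastic case, 141 long (its x) x 150 wide (its y), side walls 50 high, fixed to the table. Origin under its centre on the table; its x axis points from the hinge end to the lip end, z up. At the hinge end two grey cheeks (64 high, 5 thick, at y = +-78) carry the flap's steel hinge rod in slots.
- case_lip: grey retaining lip, fixed on top of the case's lip-end wall: a flat strip 120 wide (y), 3 thick, overhanging 17 inward; its underside is 59 above the table, top 62. Origin at the middle of its inner edge, underside (49.5 from the case's centre along the case's x). Axes as the case's.
- lip_edge (a point): middle of the lip's inner edge, on its underside (same point as the lip's origin)
- flap_fold (a joint): angle of the white flap, rad: 0 = folded flat over the case (a stop), about 1.57 = upright, starts leaning back at 1.7 to 2.0. The hinge is sprung open like a creased card: left alone the flap rises to about 1.9 again (0.06 N m per rad, about 0.1 N m when flat), so it must be kept down while it is slid. Tucked, it rests up against the underside of the lip at about 0.045.
- flap_slide (a joint): how far the hinge rod, and the flap with it, has been slid in its slots along the case's x towards the lip, m: 0 to 0.018 (stops). Stiff: needs about 4 N and stays where it is left. Starts at 0 to 0.004. With the flap flat its free edge lies at 42.5 mm + this from the case's centre, so it passes beside the lip's inner edge (49.5 mm) when below 0.007 and is under the lip when above; at 0.018 it is 11 mm under.
- flap_hinge (a point): centre of the hinge rod (47.5 behind the case's centre along its x when the slide is 0, 52.5 above the table); moves with the slide
- flap_outer: outer skin of the white flap with its thumb ridge (this side is up when folded, and faces away from the case and lip when upright). The flap is 90 long from hinge rod to free edge, 146 wide, 5 thick in all. Origin on the hinge rod, x axis along the flap to its free edge, z out of its outer face; the outer face is at z = 2.5, 55 above the table when flat.
- flap_inner: inner skin of the flap, 2 thick, on the side that is underneath when folded; same origin and axes as the outer skin. Both skins pressed by the fingers at once counts as pinching.
- flap_edge (a point): middle of the flap's free edge, 90 from the hinge rod
- flap_ridge (a point): middle of the hinge-side face of the thumb ridge, 64 from the hinge rod along the flap, 4 above its outer face. The ridge is a bar 80 wide across the flap, 8 thick along it and 8 high (its top 63 above the table when flat): fingertips resting on the flat panel just on its hinge side can push against it.
- pad_a: loose round applicator pad lying in the case, 56 across, 22 high, black with grey face; origin under its centre
- pad_b: second pad, like pad_a
- spray_bottle: loose amber trigger spray bottle, about 200 tall, body 64 across, beyond the lip end of the case; origin under its centre (leave alone)
- squeeze_bottle: loose grey squeeze bottle, 150 tall, 52 across, beyond the lip end; origin under its centre (leave alone)
- compound_jar: loose white jar with black cap, 60 tall, 70 across, beside the case; origin under its centre (leave alone)
- wax_tin: loose flat metal tin, 38 tall, 93 across, behind the hinge end of the case; origin under its centre (leave alone)
- wax_block: loose black and grey hand-held applicator block, 100 x 55, 48 tall, beside the case; origin under its centre (leave alone)
- detail_brush: loose brush lying on the table beside the case, its origin at its middle (leave alone)
- bulb_box: loose small brown carton, 100 x 60, 45 tall, behind the hinge end of the case; origin under its centre (leave alone)
There are look-alikes about, which are no part of the job. What is shaped like the pad_b but yellow is not meant.

How it is judged:
By the outcome, as a careful person would: the job done as asked, in the order asked, and still so for the second after the job is handed in, with the robot touching nothing.
It also fails if it takes over 38 s, if anything falls off the work surface, if the arm or the gripper's body presses on something with over 40 N, if the wrist force passes 120 N, or if a joint passes its speed limit or range.

## Working session

There is one attempt and no reset: what is moved stays moved. The work goes in short steps, Python scripts to look and compute and a tool call to move; the robot and the scene stay as the last step left them, time stands still between calls to the robot, and variables do not carry over. Pictures are saved under pics/ and viewed, at most 10 in all, crops included, and the job is handed in when it is done.

Besides the shell and the picture viewer there is one more tool, called after "Emit:" by a JSON object that holds its "method" and its "body". apply_moves: Moves the arm, as the interface text tells. Its arguments: {"type":"object","properties":{"commands":{"type":"array"}},"required":["commands"]}

```bash
mkdir -p pics; cat > h.py <<'E'
from bench import *
import numpy as np, cv2
def K(s):
    f=210/np.tan(np.radians(s["vertical_fov"])/2)
    return np.array([[f,0,s["cx"]],[0,f,s["cy"]],[0,0,1.]])
def ray(s,px):
    R=cv2.Rodrigues(np.array(s["rvec"],float))[0];t=np.array(s["tvec"],float)
    d=np.linalg.inv(K(s))@np.array([px[0],px[1],1.]);return -R.T@t,R.T@d
def atz(s,px,z):
    c,d=ray(s,px);return c+d*(z-c[2])/d[2]
def proj(s,P):
    return cv2.projectPoints(np.array(P,float).reshape(-1,3),np.array(s["rvec"],float),np.array(s["tvec"],float),K(s),None)[0].reshape(-1,2)
def save(n,s): cv2.imwrite("pics/"+n+".png",cv2.cvtColor(s["pixels"],cv2.COLOR_RGB2BGR))
E
python3 - <<'E'
from h import *
np.set_printoptions(precision=4,suppress=True)
S={c:snapshot(c) for c in("scene","top")}
for c,s in S.items():
    save(c+"0",s)
    print(c,"cam",ray(s,(280,210))[0],s["vertical_fov"])
    for q,z in(("case",0),("case_lip",.059),("lip_edge",.059),("flap_hinge",.0525),("flap_edge",.14),("flap_ridge",.11),("compound_jar",0),("wax_block",0),("wax_tin",0),("bulb_box",0),("spray_bottle",0),("squeeze_bottle",0),("pad_a",0)):
        for r in place_of(c,q)[:2]: print(c,q,round(r["score"],2),np.round(r["pixel"],1),atz(s,r["pixel"],z)[:2])
o=get_obs();print(o["time"],o["tool_pos"],o["ee_rot"],o["width"],o["wrist_force"])
E
```

```text
scene cam [1.0007 0.3368 0.6508] 53.38966661644223
scene case 0.77 [282.7 229. ] [0.5673 0.0963]
scene case_lip 0.8 [303.  202.4] [0.5333 0.1209]
scene case_lip 0.64 [290.3 300.9] [0.7244 0.1972]
scene lip_edge 0.9 [302.7 199. ] [0.526  0.1165]
scene flap_hinge 0.91 [256.8 226.2] [0.6194 0.0717]
scene flap_edge 0.95 [242.5 198.1] [0.637  0.0599]
scene flap_edge 0.5 [249.4 207.4] [0.6485 0.0803]
scene flap_ridge 0.73 [250. 208.] [0.6284 0.0668]
scene compound_jar 0.56 [376.  271.4] [0.5694 0.2911]
scene wax_block 0.9 [240.6 187.8] [ 0.5147 -0.0352]
scene wax_block 0.71 [250.2 210. ] [0.557  0.0151]
scene wax_tin 0.73 [299.4 237.7] [0.57   0.1346]
scene wax_tin 0.66 [291.9 300.8] [0.6953 0.1856]
scene bulb_box 0.93 [169.2 241.9] [ 0.6995 -0.0779]
scene spray_bottle 0.62 [350.4 189.6] [0.4059 0.1707]
scene squeeze_bottle 0.7 [388.6 227.1] [0.4618 0.2761]
scene pad_a 0.95 [300.9 240.2] [0.5739 0.1399]
scene pad_a 0.86 [304.5 171.1] [0.404  0.0604]
top cam [0.5374 0.1263 0.9063] 50.476356734863906
top case 0.73 [291.5 207.6] [0.5769 0.1018]
top case_lip 0.57 [284.8 228.8] [0.5342 0.1166]

[... 239 characters left out ...]
.0681]
top flap_ridge 0.66 [312.8 171.5] [0.6365 0.0656]
top compound_jar 0.73 [203.6 218. ] [0.5579 0.2809]
top wax_block 0.66 [360.5 234.8] [ 0.52   -0.0374]
top wax_tin 0.79 [328.8 118.7] [0.7589 0.0226]
top wax_tin 0.65 [280.3 226.7] [0.5383 0.125 ]
top bulb_box 0.78 [380.4 147.2] [ 0.6985 -0.0819]
top spray_bottle 0.68 [291.3 207.5] [0.5771 0.1022]
top spray_bottle 0.19 [202.6 265.2] [0.4624 0.2833]
top squeeze_bottle 0.9 [201.9 265.5] [0.4618 0.2847]
top squeeze_bottle 0.57 [306.2 186.6] [0.6194 0.0712]
top pad_a 0.76 [149.5 203.1] [0.5896 0.3913]
top pad_a 0.72 [307.1 220.8] [0.5497 0.0704]
1.4 [0.2121 0.5075 0.2055] [3.1415 0.     2.7458] 0.09359717977345766 [ 0.6699 -0.1273 -0.1737]
```

View pics/scene0.png

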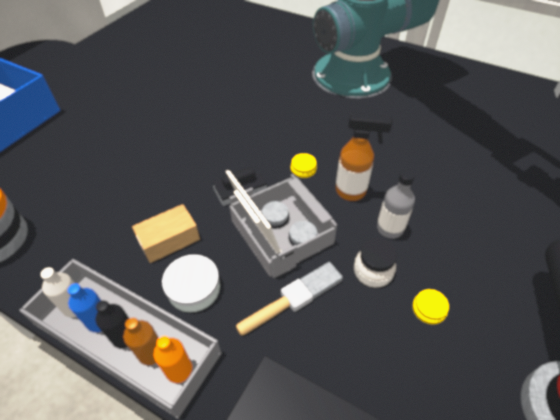

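View pics/top0.png

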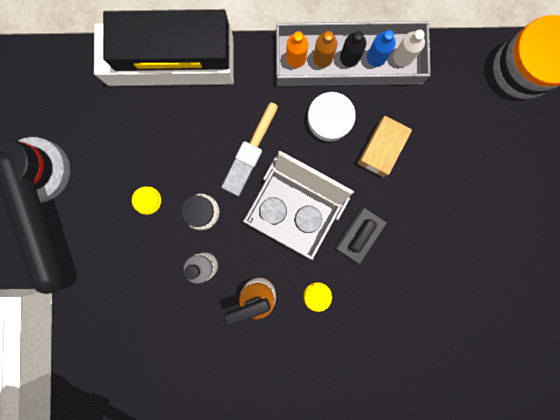

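Top view: the case has corners near (248,222), (313,257), (352,187) and (280,155), with the flap upright at the top-right edge and the lip at the lower-left. So the case x axis points at about 153° in the world. I'll refine the pose from enlarged crops.

```bash
python3 - <<'E'
import cv2,numpy as np
a=cv2.imread("pics/top0.png")[140:270,230:363];b=cv2.imread("pics/scene0.png")[160:285,205:345]
a=cv2.resize(a,(399*1,390),interpolation=3);b=cv2.resize(b,(400,int(125*400/140)),interpolation=3)
c=np.zeros((390,800,3),np.uint8);c[:,:399]=a;c[:b.shape[0],400:]=b
cv2.imwrite("pics/crop.png",c)
E
```

```text
(no output)
```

View pics/crop.png

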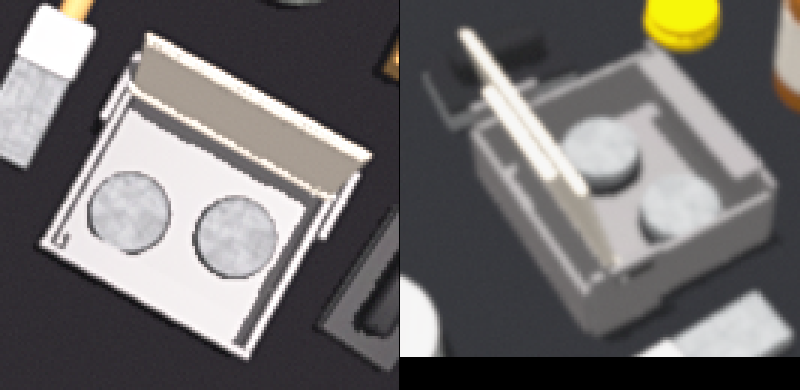

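Crop: in the top picture the rim corners at the lip end are at about (244,221) and (312.3,259), and the flap's free edge runs (279.3,152.3)–(353.3,192.3). In the scene picture the rim corners are at about (335.6,225.8), (293.2,176.8), (269.8,262) and (231.3,205.5).

```bash
cat > fit.py <<'E'
from h import *
from scipy.optimize import least_squares
def W(p,q):
    c,s=np.cos(p[2]),np.sin(p[2]);return [p[0]+c*q[0]-s*q[1],p[1]+s*q[0]+c*q[1],q[2]]
E
python3 - <<'E'
from fit import *
np.set_printoptions(precision=4,suppress=True)
t=snapshot("top");s=snapshot("scene")
def edge(p,y): 
    return W(p,[-.0475+p[4]+.09*np.cos(p[3]),y,.0525+.09*np.sin(p[3])])
pts=[(t,(244,221),lambda p:W(p,[.0705,.075,.05])),(t,(312.3,259),lambda p:W(p,[.0705,-.075,.05])),
(t,(279.3,152.3),lambda p:edge(p,.073)),(t,(353.3,192.3),lambda p:edge(p,-.073)),
(t,(304.6,183.4),lambda p:W(p,[-.0475+p[4],0,.0525])),(s,(256.8,226.2),lambda p:W(p,[-.0475+p[4],0,.0525])),
(s,(302.7,199),lambda p:W(p,[.0495,0,.059])),(s,(242.5,198.1),lambda p:edge(p,0)),
(s,(335.6,225.8),lambda p:W(p,[.0705,.075,.05])),(s,(293.2,176.8),lambda p:W(p,[.0705,-.075,.05])),
]
# which side is y+: case y = z cross x
def f(p,full=False):
    r=np.array([proj(c,[g(p)])[0]-px for c,px,g in pts])
    return r if full else np.r_[r.ravel(),(p[3]-1.85)/.1,(p[4]-.002)/.001]
r=least_squares(f,[.577,.1,2.67,1.85,.002],loss="soft_l1")
print(r.x);print(f(r.x,True))
E
```

```text
[0.5779 0.0518 3.6305 1.7259 0.0014]
[[ 126.1334   -1.9373]
 [ -10.6323   -2.2607]
 [  63.5485    0.0851]
 [ -84.5942    0.5838]
 [   2.0255    1.1629]
 [   1.1098    0.0618]
 [ -42.1735  -13.7744]
 [  12.4478    1.4405]
 [-111.9892  -45.7008]
 [   5.7483    4.3768]]
```

The y signs were swapped: case +y points to world −y.

```bash
python3 - <<'E'
from fit import *
np.set_printoptions(precision=4,suppress=True)
t=snapshot("top");s=snapshot("scene")
def edge(p,y): 
    return W(p,[-.0475+p[4]+.09*np.cos(p[3]),y,.0525+.09*np.sin(p[3])])
pts=[(t,(244,221),lambda p:W(p,[.0705,-.075,.05])),(t,(312.3,259),lambda p:W(p,[.0705,.075,.05])),
(t,(279.3,152.3),lambda p:edge(p,-.073)),(t,(353.3,192.3),lambda p:edge(p,.073)),
(t,(304.6,183.4),lambda p:W(p,[-.0475+p[4],0,.0525])),(s,(256.8,226.2),lambda p:W(p,[-.0475+p[4],0,.0525])),
(s,(302.7,199),lambda p:W(p,[.0495,0,.059])),(s,(242.5,198.1),lambda p:edge(p,0)),
(s,(335.6,225.8),lambda p:W(p,[.0705,-.075,.05])),(s,(293.2,176.8),lambda p:W(p,[.0705,.075,.05])),
]
def f(p,full=False):
    r=np.array([proj(c,[g(p)])[0]-px for c,px,g in pts])
    return r if full else np.r_[r.ravel(),(p[3]-1.85)/.1,(p[4]-.002)/.001]
r=least_squares(f,[.577,.1,2.67,1.85,.002],loss="soft_l1")
print(r.x);print(f(r.x,True))
p=r.x;o=get_obs();print(o["time"],o["tool_pos"],o["ee_rot"])
u=np.array([np.cos(p[2]),np.sin(p[2])]);print("u",u)
for x in(-.105,-.0475,.0):print(x,W(p,[x,0,0])[:2])
E
```

```text
[0.5744 0.0954 2.6283 1.8126 0.0011]
[[-0.3439  0.1312]
 [-0.0213 -0.154 ]
 [-0.1707 -1.4354]
 [ 0.1201 -1.096 ]
 [ 2.5062  3.0896]
 [ 1.7673 -1.5441]
 [ 0.2283  2.4761]
 [ 2.2188 -0.846 ]
 [-0.5342  0.9411]
 [-2.1853 -0.5036]]
1.6 [0.2121 0.5075 0.2055] [3.1415 0.     2.7458]
u [-0.8711  0.4911]
-0.105 [np.float64(0.6658722095456975), np.float64(0.04387422084142677)]
-0.0475 [np.float64(0.6157825009306712), np.float64(0.0721102101257029)]
0.0 [np.float64(0.5744040459878234), np.float64(0.09543559257793101)]
```

Emit:
{"method": "apply_moves", "body": {"commands": [[0,0,-0.03,0,0,0.05,0],[0,0,-0.06,0.01,-0.01,0.095,0],[0,0,-0.09,0.045,-0.045,0.1,0],[0,0,-0.1175,0.08,-0.08,0.1,0],[0,0,-0.1175,0.115,-0.115,0.1,0]]}}

```text
time: 2.1
tool_pos: [0.328, 0.3916, 0.3064]
ee_rot: [3.14, 0.001, 2.629]
wrist_force: [0.7, 0.4, 0.1]
width: 0.0577
finger_force: 0.0
```

Emit:
{"method": "apply_moves", "body": {"commands": [[0,0,0,0.034,-0.034,0,0],[0,0,0,0.068,-0.068,0,0],[0,0,0,0.102,-0.102,0,0],[0,0,0,0.136,-0.137,0,0],[0,0,0,0.17,-0.172,0,0]]}}

```text
time: 2.6
tool_pos: [0.4982, 0.2189, 0.3057]
ee_rot: [3.141, 0.0, 2.628]
wrist_force: [0.5, 0.6, 0.4]
width: 0.0174
finger_force: 0.0
```

Emit:
{"method": "apply_moves", "body": {"commands": [[0,0,0,0.035,-0.036,0,0],[0,0,0,0.07,-0.072,0,0],[0,0,0,0.105,-0.108,0,0],[0,0,0,0.14,-0.144,0,0],[0,0,0,0.173,-0.179,0,0]]}}

```text
time: 3.1
tool_pos: [0.6713, 0.0398, 0.3054]
ee_rot: [3.141, 0.0, 2.628]
wrist_force: [1.0, 0.1, 0.4]
width: 0.0001
finger_force: 0.0
```

Emit:
{"method": "apply_moves", "body": {"commands": [[0,0,0,0,0,-0.045,0],[0,0,0,0,0,-0.09,0],[0,0,0,0,0,-0.135,0],[0,0,0,0,0,-0.175,0],[0,0,0,0,0,-0.2,0]]}}

```text
time: 3.6
tool_pos: [0.668, 0.0414, 0.1007]
ee_rot: [-3.139, -0.006, 2.628]
wrist_force: [0.1, -0.3, 0.0]
width: 0.0006
finger_force: 0.0
```

```bash
python3 - <<'E'
from h import *
s=snapshot("scene");t=snapshot("top");w=snapshot("wrist")
a=cv2.resize(s["pixels"][130:290,190:350],(400,400),interpolation=3);b=cv2.resize(w["pixels"],(400,300))
c=np.zeros((400,800,3),np.uint8);c[:,:400]=a;c[:300,400:]=b
save("beh",{"pixels":c});print(get_obs()["tool_pos"])
E
```

```text
[0.6685694  0.04151798 0.10291679]
```

View pics/beh.png

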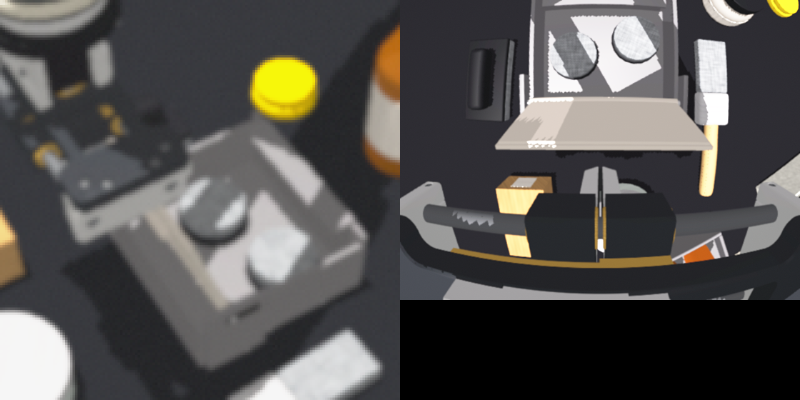

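The fingers stand behind the flap, which leans back: the fingers are at (600,200) and the flap spans 497–712, so they are roughly centred. Next I fold.

Emit:
{"method": "apply_moves", "body": {"commands": [[0,0,0,-0.0126,0.0071,-0.0015,0],[0,0,0,-0.0253,0.0142,-0.003,0],[0,0,0,-0.0378,0.0213,-0.0045,0],[0,0,0,-0.0504,0.0284,-0.006,0],[0,0,0,-0.063,0.0355,-0.0073,0]]}}

```text
time: 4.25
tool_pos: [0.6094, 0.077, 0.1024]
ee_rot: [3.138, 0.007, 2.628]
wrist_force: [1.9, -1.4, -1.0]
width: 0.0001
finger_force: 0.9
```

Emit:
{"method": "apply_moves", "body": {"commands": [[0,0,0,-0.0057,0.0032,-0.0027,0],[0,0,0,-0.0111,0.0063,-0.0063,0],[0,0,0,-0.0159,0.009,-0.011,0],[0,0,0,-0.0201,0.0113,-0.0163,0],[0,0,0,-0.0235,0.0133,-0.0223,0]]}}

```text
time: 4.75
tool_pos: [0.5837, 0.0908, 0.0759]
ee_rot: [3.14, 0.0, 2.628]
wrist_force: [1.1, 0.7, 2.2]
width: 0.0007
finger_force: 1.0
```

```bash
python3 - <<'E'
from h import *
s=snapshot("scene");w=snapshot("wrist")
a=cv2.resize(s["pixels"][130:290,190:350],(400,400),interpolation=3);b=cv2.resize(w["pixels"],(400,300))
c=np.zeros((400,800,3),np.uint8);c[:,:400]=a;c[:300,400:]=b
save("fold",{"pixels":c})
o=get_obs();p=o["tool_pos"];u=np.array([-.8711,.4911]);v=np.array([-.4911,-.8711]);d=np.array(p[:2])-[.5744,.0954]
print(o["time"],p,"case",d@u,d@v,o["wrist_force"],o["wrist_torque"])
E
```

```text
4.85 [0.5824803  0.09055535 0.07436937] case -0.009417961090572772 0.0002519392945237939 [0.52125695 0.43750048 1.06439229] [ 0.09459707 -0.00353419 -0.02475258]
```

View pics/fold.png

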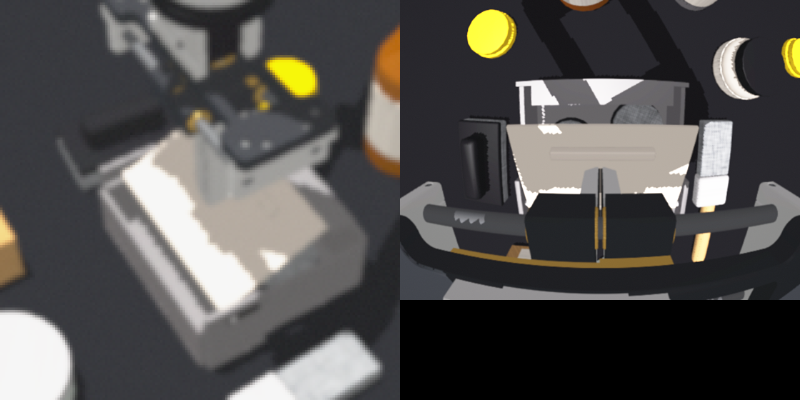

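The flap is about half folded, with the fingertips on its outer face just short of the ridge (ridge at row 153, fingers at column 602). I'll press it flat.

Emit:
{"method": "apply_moves", "body": {"commands": [[0,0,0,-0.002,0.001,-0.005,0],[0,0,0,-0.003,0.0015,-0.01,0],[0,0,0,-0.004,0.002,-0.014,0],[0,0,0,-0.0045,0.0025,-0.018,0],[0,0,0,-0.0045,0.0025,-0.0205,0]]}}

```text
time: 5.35
tool_pos: [0.5786, 0.0929, 0.0549]
ee_rot: [-3.141, -0.001, 2.628]
wrist_force: [-2.7, 1.4, 9.4]
width: 0.0004
finger_force: 5.2
```

```bash
cat > st.py <<'E'
from h import *
u=np.array([-.8711,.4911]);v=np.array([-.4911,-.8711])
P=[];F=[]
for i in range(4):
    snapshot("top");o=get_obs();P.append(o["tool_pos"]);F.append(o["wrist_force"])
p=np.mean(P,0);f=np.mean(F,0);d=p[:2]-[.5744,.0954]
print(o["time"],"case x,y %.4f %.4f z %.4f"%(d@u,d@v,p[2]),"F x %.2f y %.2f z %.2f"%(f[:2]@u,f[:2]@v,f[2]),np.std(P,0))
E
python3 st.py
```

```text
5.55 case x,y -0.0050 0.0002 z 0.0553 F x 2.05 y 0.59 z 3.00 [4.55701553e-05 3.01740377e-05 3.08311448e-05]
```

Emit:
{"method": "apply_moves", "body": {"commands": [[0,0,0,0,0,-0.0015,0],[0,0,0,-0.003,0.0017,-0.0015,0],[0,0,0,-0.006,0.0034,-0.0015,0],[0,0,0,-0.009,0.0051,-0.0015,0],[0,0,0,-0.0105,0.0059,-0.0015,0]]}}

```text
time: 6.05
tool_pos: [0.57, 0.0984, 0.055]
ee_rot: [3.14, 0.004, 2.628]
wrist_force: [3.7, -2.3, 5.5]
width: 0.0005
finger_force: 2.6
```

```bash
python3 st.py
```

```text
6.25 case x,y 0.0056 -0.0005 z 0.0550 F x -3.49 y 0.08 z 5.66 [7.78628313e-06 7.65996309e-06 1.18412729e-06]
```

Emit:
{"method": "apply_moves", "body": {"commands": [[0,0,0,-0.0025,0.0014,0,0],[0,0,0,-0.005,0.0028,0,0],[0,0,0,-0.0075,0.0042,0,0],[0,0,0,-0.01,0.0056,0,0],[0,0,0,-0.0125,0.007,0,0]]}}

```text
time: 6.75
tool_pos: [0.5575, 0.1055, 0.055]
ee_rot: [3.14, 0.004, 2.628]
wrist_force: [4.3, -2.1, 5.8]
width: 0.0004
finger_force: 2.6
```

```bash
python3 st.py
```

```text
6.95 case x,y 0.0201 -0.0005 z 0.0550 F x -3.05 y -0.17 z 5.89 [8.28156443e-06 1.54412293e-05 5.70026586e-06]
```

Emit:
{"method": "apply_moves", "body": {"commands": [[0,0,0,-0.0018,0.001,0,0],[0,0,0,-0.0035,0.002,0,0],[0,0,0,-0.0053,0.003,0,0],[0,0,0,-0.007,0.0039,0,0],[0,0,0,-0.007,0.0039,0,0]]}}

```text
time: 7.45
tool_pos: [0.5523, 0.1084, 0.0551]
ee_rot: [3.14, 0.008, 2.628]
wrist_force: [7.7, -3.9, 2.7]
width: 0.0001
finger_force: 4.9
```

```bash
python3 st.py; python3 - <<'E'
from h import *
s=snapshot("scene");w=snapshot("wrist")
a=cv2.resize(s["pixels"][130:290,190:350],(400,400),interpolation=3);b=cv2.resize(w["pixels"][50:290,100:440],(400,282))
c=np.zeros((400,800,3),np.uint8);c[:,:400]=a;c[:282,400:]=b
save("slide",{"pixels":c})
E
```

```text
7.65 case x,y 0.0256 -0.0005 z 0.0551 F x -8.38 y -0.70 z 2.98 [2.18543095e-05 1.14580854e-05 7.01158046e-06]
```

View pics/slide.png

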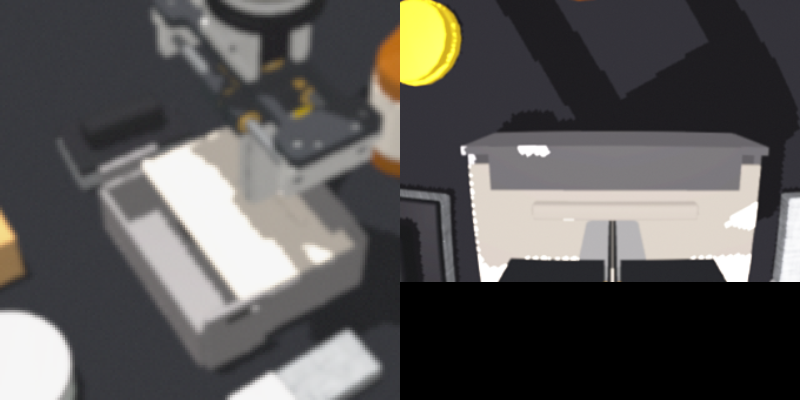

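The flap's edge is under the lip (lip edge at row 188, with the white panel visible only below it). I'll push a little more to tell whether it is at its stop.

Emit:
{"method": "apply_moves", "body": {"commands": [[0,0,0,0,0,-0.001,0],[0,0,0,-0.0015,0.0008,-0.001,0],[0,0,0,-0.003,0.0017,-0.001,0],[0,0,0,-0.0045,0.0025,-0.001,0],[0,0,0,-0.0045,0.0025,-0.001,0]]}}

```text
time: 8.25
tool_pos: [0.5521, 0.1085, 0.0553]
ee_rot: [3.138, 0.019, 2.627]
wrist_force: [15.8, -8.6, -0.3]
width: 0.0006
finger_force: 9.1
```

```bash
python3 st.py
```

```text
8.45 case x,y 0.0259 -0.0005 z 0.0553 F x -17.52 y 0.04 z -0.03 [3.52788454e-06 1.67279035e-06 6.62106368e-06]
```

It is at the slide's end stop: 17.5 N and no further travel. I'll ease the push, then lift off.

Emit:
{"method": "apply_moves", "body": {"commands": [[0,0,0,0.0026,-0.0015,0,0],[0,0,0,0.0052,-0.0029,0.001,0],[0,0,0,0.0052,-0.0029,0.006,0],[0,0,0,0.0055,-0.003,0.03,0],[0,0,0,0.0055,-0.003,0.07,0]]}}

```text
time: 8.95
tool_pos: [0.546, 0.109, 0.1181]
ee_rot: [-3.135, -0.011, 2.628]
wrist_force: [0.8, 0.2, 0.3]
width: 0.0003
finger_force: 0.0
```

Emit:
{"method": "apply_moves", "body": {"commands": [[0,0,0,0,0,0.045,0],[0,0,0,0,0,0.09,0],[0,0,0,0,0,0.135,0],[0,0,0,0,0,0.18,0],[0,0,0,0,0,0.18,0]]}}

```text
time: 9.45
tool_pos: [0.5511, 0.1099, 0.3095]
ee_rot: [3.135, 0.007, 2.629]
wrist_force: [0.3, -0.5, 0.8]
width: 0.0009
finger_force: 0.0
```

```bash
python3 - <<'E'
from h import *
s=snapshot("scene");w=snapshot("wrist")
a=cv2.resize(s["pixels"][130:290,190:350],(400,400),interpolation=3);b=cv2.resize(w["pixels"],(400,300))
c=np.zeros((400,800,3),np.uint8);c[:,:400]=a;c[:300,400:]=b
save("end",{"pixels":c})
for q,z in(("flap_hinge",.0525),("flap_edge",.057),("flap_ridge",.06),("wax_block",0),("bulb_box",0),("squeeze_bottle",0),("compound_jar",0)):
    for r in place_of("scene",q)[:1]:
        P=atz(s,r["pixel"],z)[:2];d=P-[.5744,.0954];print(q,round(r["score"],2),P,"case x",d@[-.8711,.4911])
o=get_obs();print(o["time"],o["tool_pos"],o["wrist_force"])
E
```

```text
flap_hinge 0.56 [0.60232276 0.07727874] case x -0.03322286951276218
flap_edge 0.97 [0.52902015 0.12854145] case x 0.055806152735366515
flap_ridge 0.9 [0.54023586 0.11880434] case x 0.04125425338799962
wax_block 0.62 [ 0.52093523 -0.0352012 ] case x -0.017565089477915234
bulb_box 0.69 [ 0.69496691 -0.08080229] case x -0.1915587813519517
squeeze_bottle 0.69 [0.45799683 0.27741884] case x 0.19078825366335284
compound_jar 0.7 [0.57300062 0.28899131] case x 0.09629169331613895
9.9 [0.54952106 0.10909506 0.30122306] [-0.41555187  0.06669232 -0.32872327]
```

View pics/end.png

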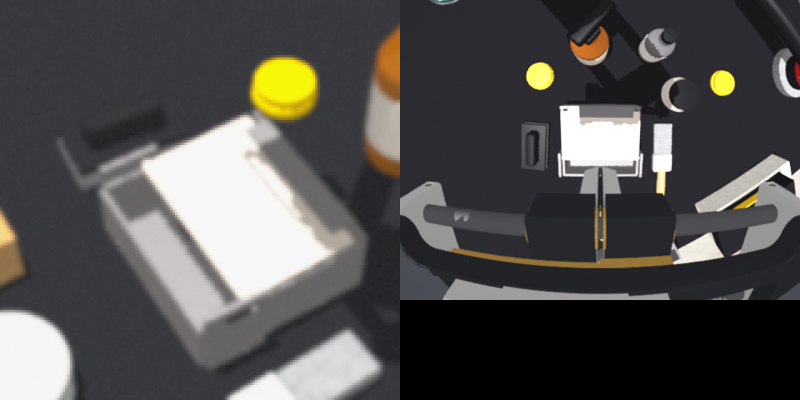

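The flap lies shut with its free edge hidden under the lip (ridge at (295,200), grey lip beyond it). The arm is clear and nothing around it has moved.

```bash
python3 -c "
from bench import *
print(close_job())"
```

```text
the job is handed in; nothing more can be done
None
```

The case is closed and handed in at about 10 s: the flap was folded flat, slid to its stop under the lip, and stays shut with the arm clear; the last pictures show nothing around it moved.

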